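# Lean a clock-case panel on the drying stand

### The job

Get the long clock-case panel up on the drying stand: first lift the loose wooden strip off the stand and lay it flat on the bench, then push the stand's sliding foot stop away from you, towards the support bar, until its catch snaps it fully home. Then lean the long panel, face still up and with its holed end uppermost, centred and square on the stand, its plain lower end on the deck against the stop and its back resting on the support bar, and let go. Leave the short panel, the oil bottle, the gear wheel and the pillar plate where they are.

Things in the scene. Friction and masses are not known exactly. Their poses are not given: they have to be found in the camera images.
- stand: drying stand screwed to the bench, position and yaw vary: grey deck 260 (x) x 90 (y) x 20 mm high. Origin: centre of its underside; +x points from the near (stop) end to the far (support) end. An upright plate, 10 mm thick (x), 40 wide (y), carries the support bar. The long panel, foot against the homed stop and underside on the bar, slopes 40 degrees from horizontal, rising to +x
- bar_mid (a point): centre of the round steel support bar, 12 mm in diameter, 44 mm long along the stand's y: at x = 102, y = 0, z = 83 mm in the stand's frame
- stop (a joint): travel of the foot stop along the stand's +x in m: 0 at the near end, 0.090 fully home at its end stop; starts between 0 and 0.045. Sliding drag about 1.5 N; a sprung ball catch must be forced over a ridge at 0.0825 (about 12 N in all, felt from 0.075), beyond which it snaps home and holds
- stop_face (a point): middle of the foot stop's face that looks to the support (+x), 15 mm above the deck; at x = -80 mm + travel in the stand's frame. The stop is a steel block 14 mm thick (x, from this face to -x), 76 wide (y), 1 to 29 mm above the deck; push its near (-x) face, which bears two brass screw heads 4 mm thick (not solid)
- panel: the long clock-case panel, dark wood, 170 (x) x 60 (y) x 12 mm (z), about 0.15 kg, lying flat on the bench to the left or right of the stand at any yaw. Origin at the centre of its underside; +x points to the holed end (a 26 mm through hole 59 mm from the centre)
- panel_foot (a point): middle of the panel's lower (plain) end edge on its underside: x = -85 mm in the panel's frame
- panel_top (a point): middle of the panel's upper (holed) end edge on its underside: x = +85 mm in the panel's frame
- strip: light wood strip 130 (x) x 24 (y) x 20 mm (z), about 0.05 kg, lying across the stand's deck between stop and support. Origin at the centre of its underside
- short_panel: bystander: short panel like the long one but 115 x 60 x 12 mm, flat on the bench on the other side. Origin at the centre of its underside, +x to its holed end
- oil_bottle: bystander: amber bottle, 50 mm diameter, 130 mm high, standing. Origin at the centre of its base
- gear: bystander: toothed brass wheel 80 mm across and 8 mm thick lying flat, with a steel arbor up to 67 mm high. Origin at the centre of its underside
- pillar_plate: bystander: dark steel plate 80 (x) x 60 (y) x 6 mm with four upright pillars to 61 mm high. Origin at the centre of its underside
Mind the look-alikes: they are no part of the job. What is shaped like the panel but green or white is not meant. Several things have the shape of the strip; the one meant has the colours described above.

How it is judged:
By the outcome, as a careful person would: the job done as asked, in the order asked, and still so for the second after the job is handed in, with the robot touching nothing.
It also fails if it takes over 64 s, if anything falls off the work surface, if the arm or the gripper's body presses on something with over 40 N, if the wrist force passes 120 N, or if a joint passes its speed limit or range.

### The arm

A 6-joint arm with a two-finger parallel gripper is mounted at the origin on the work surface. World frame = base frame: x ahead of the robot, y to its left, z up, the work surface at z = 0. Lengths are in mm, angles in rad, forces in N, time in s.
With the tool pointing down it reaches from about 300 to 775 mm from the base axis. Payload 14.6 kg.
Tool frame: the origin (TCP) lies midway between the tips of the shut fingers; the grasp point (between the pads) lies 19 mm behind it (manip.hold_point_z is the distance from the TCP to the grasp point, in mm); z points along the fingers, y is the direction in which the jaws open and shut (so a half turn about z gives the same grasp; the last joint's range is limited). The gripper opens to 94 mm and grips with 3 to 60 N. Pads are 16 mm wide; open, the fingers measure 119 mm over their backs; the gripper's body (75 mm by 177 mm) begins 78 mm behind the grasp point.
Start: joints at [1.123, 0.3, 1.521, -0, 1.321, -0.067], TCP at [204.411, 510.593, 205.446] pointing down, gripper open.
Joint ranges: [-3.03, 3.03], [-0.79, 2.21], [0.23, 2.52], [-1.04, 4.18], [0, 3.07], [-2.55, 2.55]. Speed limits (rad/s): [2.22, 2.22, 2.57, 3.14, 3.14, 3.14].

### API

Orientations are given as [roll, pitch, yaw] about the fixed x, y, z axes, in that order (R = Rz(yaw) Ry(pitch) Rx(roll)).
In Python, from cell import manip gives the robot as it stands.
- The arm moves only by the shell command python3 -m crank 'ROWS' [OPENING] [FORCE]. ROWS is JSON, a list of rows, each an object with "offset": the shift along the world's x, y, z in m, a list of three; "spin": the turn about the world's z in degrees. In form: [{"offset": [dx, dy, dz], "spin": spin}, ...]. A call has exactly 8 rows; each row is the pose to reach, as a shift and turn from the pose measured when the call began; what a row does not reach only later rows make up. A row lasts 1/12 s, in which the tool goes at most 41.7 mm and 7.16 degrees, less where a joint would pass 70% of its speed; a pose out of reach is approached as far as the arm can. A call with a gripper value outside its range is refused whole. OPENING is the opening, from 0 (shut) to 1 (fully open), set as the call begins (- or left out, the last holds). The fingers move at their own pace and stop on an object; FORCE is the grip in N (left out, the last holds). Time passes only in rows, so rows that repeat a pose let the fingers close, or fill a call up. It gives the time, the measured TCP pose, the force and the opening at its end, in the units of the state.
- manip.read_state(): the state, without advancing time (a new reading comes with each control period).
- manip.camera(name): name is "side" or "top"; returns a dict with "pixels" (480x640x3 uint8, red, green, blue), "fx", "fy", "cx", "cy" (pixels), "k1" (the pictures are not rectified: a ray, as slopes to the right and down, at radius r is drawn at 1 + k1 r^2 times it, then the intrinsics apply), "extrinsics" (4x4, takes a point from world to camera coordinates). Camera axes: x right, y down, z forward; pixel columns grow to the right and rows downward; lengths in mm; the calibration is good to about 2 mm. A picture is of the moment at which its call begins. There is no depth.
- manip.sign_off(): hands the job in, once; it reports no verdict.
Trained networks look in a picture, given as the dict that the camera call returned (one of the last four; its "shot" number tells which), for a name from the list of things; names that differ only in an ending like _2 or _b are one class to them, and where a whole thing is asked for, a point or a joint stands for the part that bears it (a point fixed in the world has none). Each returns a list of dicts, best first, with "conf" (0 to 1); they miss things now and then, are a little off and sometimes report something else, mostly with a low value. They report only what shows in the picture. A call takes as long as a camera call. They do not tell look-alikes from the thing itself.
- manip.search_frame(picture, name): "location" ([x, y, z] in mm, in world coordinates, good to about 4 mm: the middle of the surface that is visible of it).
- manip.masks_of(picture, name): "mask" (480x640 bool, what is visible of it).
The state is a dict: "clock": time; "joints": joint angles; "qd": joint speeds; "effort": joint torques, N m; "eef_pos": TCP position; "eef_rot": TCP orientation; "wrist_force": force on the tool from outside, world axes, zero at the start; "moment": the same for the moment, N m; "finger_gap": finger opening in mm.
Only numpy, scipy, OpenCV 4.12 (cv2) and the standard library are available. Lean on these libraries where they do the work, as an engineer would, in place of code of your own. Each camera call takes 0.05 s, during which the arm holds its last target. There are 200 camera calls.

## Working session

There is one attempt and no reset: what is moved stays moved. The work goes in short steps, Python scripts to look and compute and a shell command to move; the robot and the scene stay as the last step left them, time stands still between calls to the robot, and variables do not carry over. Pictures are saved under pics/ and viewed, about 8 in all and at most 12, crops included, and the job is handed in when it is done.

```bash
mkdir -p pics; ls
cat > h.py <<'E'
import numpy as np, cv2
from cell import manip
def K(c): return np.array([[c['fx'],0,c['cx']],[0,c['fy'],c['cy']],[0,0,1.]]), np.array([c['k1'],0,0,0,0.])
def proj(c,P):
    E=np.array(c['extrinsics']);k,d=K(c);P=np.atleast_2d(np.array(P,float))
    return cv2.projectPoints(P,cv2.Rodrigues(E[:3,:3])[0],E[:3,3],k,d)[0][:,0]
def ray(c,uv,z):
    E=np.array(c['extrinsics']);k,d=K(c)
    n=cv2.undistortPoints(np.array(uv,float).reshape(-1,1,2),k,d)[:,0]
    D=np.c_[n,np.ones(len(n))]@E[:3,:3]; o=-E[:3,:3].T@E[:3,3]
    return o+D*((z-o[2])/D[:,2])[:,None]
def save(c,n): cv2.imwrite('pics/'+n,c['pixels'][:,:,::-1])
def rect(c,m,z):
    cs=max(cv2.findContours(m.astype(np.uint8),0,2)[0],key=cv2.contourArea)
    w=ray(c,cs[:,0].astype(float),z)[:,:2].astype(np.float32)
    return cv2.minAreaRect(w)
E
python3 - <<'E'
from h import *
np.set_printoptions(precision=1,suppress=True)
t=manip.camera('top');s=manip.camera('side')
save(t,'t0.png');save(s,'s0.png')
print(np.array(t['extrinsics']),t['fx'],np.array(s['extrinsics']),s['fx'])
zz=dict(stand=20,panel=12,strip=40,short_panel=12,stop=49,bar_mid=89)
for n in ['stand','panel','strip','stop','bar_mid','short_panel','oil_bottle','gear','pillar_plate']:
  for c,cn in ((t,'top'),(s,'side')):
    for r in manip.search_frame(c,n): print(cn,n,round(r['conf'],2),np.array(r['location']),proj(c,r['location'])[0])
  if n in zz:
    for r in manip.masks_of(t,n): print('  mask',n,round(r['conf'],2),rect(t,r['mask'],zz[n]),t['pixels'][r['mask']].mean(0))
E
```

```text
pics
[[  -0.    -1.     0.   -44.7]
 [  -1.     0.    -0.2  496.8]
 [   0.2   -0.    -1.  1227.4]
 [   0.     0.     0.     1. ]] 527.6208587404242 [[   1.    -0.1   -0.  -480. ]
 [  -0.1   -0.6   -0.8   80.1]
 [   0.1    0.8   -0.6 1082.2]
 [   0.     0.     0.     1. ]] 500.51224506061067
top stand 0.89 [572.7  -2.5  18.3] [293.5 220.6]
side stand 0.77 [581.8 -16.2  20. ] [367.  246.7]
  mask stand 0.88 ((536.5560302734375, -0.5071487426757812), (153.67251586914062, 99.54751586914062), 5.110405921936035) [106.5 103.1  95.7]
top panel 0.87 [ 438.7 -263.1   10. ] [399.3 269.6]
top panel 0.66 [ 472.8 -494.8   15. ] [488.5 252.5]
top panel 0.63 [ 265.1 -243.8   10.5] [396.1 339.8]
side panel 0.82 [ 259.9 -258.5   12.9] [217.9 351.3]
side panel 0.66 [ 482.7 -482.9   11.8] [365.  451.8]
side panel 0.58 [ 439.1 -276.3   14.8] [318.2 346.5]
side panel 0.21 [552.2 -21.8  40.6] [354.5 242.3]
  mask panel 0.87 ((470.1371154785156, -501.2203369140625), (173.95223999023438, 65.73950958251953), 61.44834518432617) [ 40.3 103.4  42.8]
  mask panel 0.8 ((438.18023681640625, -259.1769714355469), (64
[... 1294 characters left out ...]
81 [460.  295.    7.8] [299.1 183.6]
side short_panel 0.39 [550.7 -25.3  42.6] [354.2 242.7]
  mask short_panel 0.6 ((457.9253234863281, 303.81353759765625), (64.49234008789062, 116.50379943847656), 53.48474884033203) [72.9 44.7 31.5]
  mask short_panel 0.23 ((712.8831787109375, -255.80935668945312), (53.42359924316406, 86.3340835571289), 65.27202606201172) [80.3 49.1 28.8]
top oil_bottle 0.67 [ 679.6 -241.1   86.5] [388.  168.2]
side oil_bottle 0.94 [ 686.2 -267.6   73. ] [454.1 304.8]
top gear 0.67 [364.9 120.4   9.3] [246.3 304.6]
side gear 0.9 [365.8 107.3   4.1] [267.7 229.1]
top pillar_plate 0.68 [709.5 240.8   0.8] [200.6 175.9]
side pillar_plate 0.83 [703.3 237.7   6.1] [392.3 187.3]
```

```bash
python3 -c "
import cv2,numpy as np
print(cv2.imread('pics/t0.png').shape)"
```

```text
(480, 640, 3)
```

View pics/t0.png

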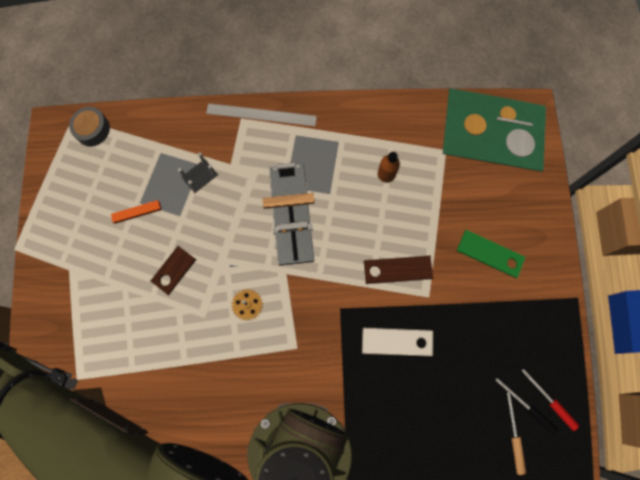

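View pics/s0.png

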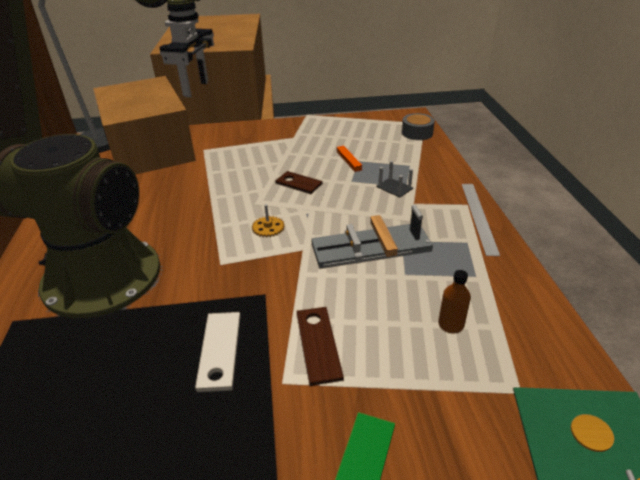

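The first pictures show these candidates in the top view.
- **Panel-shaped things:** dark long panel at (399,270), green at (490,253), white at (397,342), and dark short panel at (174,270). The dark, 170 mm one at (399,270) fits. Its hole is at its left end, (375,271).
- **Strip-shaped things:** the light wood strip on the stand at (288,200), and an orange one at (135,211). The one on the stand fits.

I'll confirm both in one enlarged crop.

Run:
```python
import cv2
i=cv2.imread('pics/t0.png')[150:290,245:440]
cv2.imwrite('pics/c0.png',cv2.resize(i,None,fx=4,fy=4,interpolation=cv2.INTER_CUBIC))
```

```text
(no output)
```

View pics/c0.png

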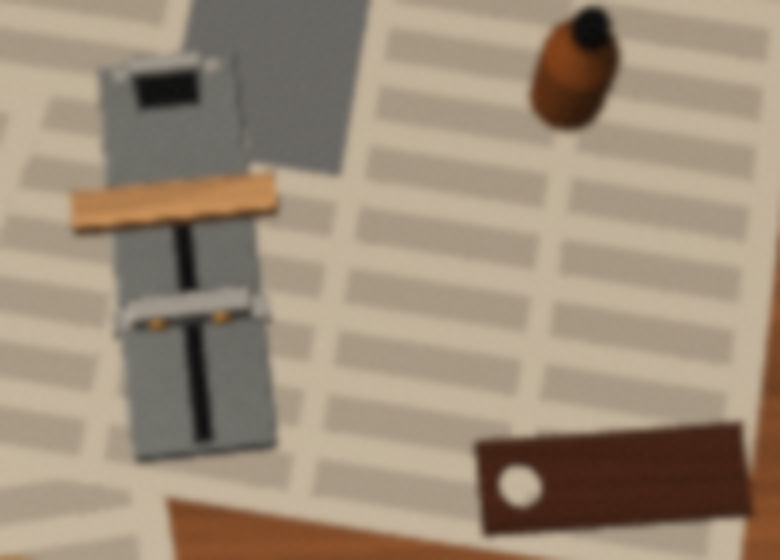

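The crop shows the deck with corners near (137,453), (275,440), (100,70) and (240,58). The light strip is at (175,202), the stop with brass screws at (195,308), and the bar at (165,68). The dark long panel has its hole at its left end, (520,486). That confirms the targets.

Run:
```python
from h import *
from scipy.optimize import least_squares
np.set_printoptions(precision=1,suppress=True)
t=manip.camera('top');s=manip.camera('side')
f=lambda l: np.array(l,float)/4+[245,150]-0.4
def tf(p,l):
    c,si=np.cos(p[2]),np.sin(p[2]); l=np.array(l,float)
    return np.c_[p[0]+c*l[:,0]-si*l[:,1],p[1]+si*l[:,0]+c*l[:,1],l[:,2]]
L=[[-130,45,20],[-130,-45,20],[102,22,83],[102,-22,83]]
uv=f([[137,455],[275,441],[115,72],[220,62]])
# left edge and right edge mid points
r=least_squares(lambda p:(proj(t,tf(p,L))-uv).ravel(),[580,0,0.07])
p=r.x;print('stand',p[:2],np.degrees(p[2]),'resid',r.fun.reshape(-1,2))
R=np.array([[np.cos(p[2]),-np.sin(p[2])],[np.sin(p[2]),np.cos(p[2])]])
im=s['pixels'][:,:,::-1].copy(); it=t['pixels'][:,:,::-1].copy()
# strip top corners
st=ray(t,f([[73,192],[277,174],[277,210],[76,230]]),40)[:,:2];print('strip',st,st.mean(0),((st.mean(0)-p[:2])@R))
sp=ray(t,f([[132,302],[255,288]]),49)[:,:2]; print('stop top far edge local',(sp-p[:2])@R)
sn=ray(t,f([[132,322],[255,308]]),49)[:,:2]; print('stop top near edge local',(sn-p[:2])@R)
pc=ray(t,f([[475,442],[741,424],[751,513],[485,533]]),12)[:,:2];print('panel',pc,pc.mean(0),np.linalg.norm(pc[0]-pc[1]),np.linalg.norm(pc[1]-pc[2]))
d=(pc[0]+pc[3]-pc[1]-pc[2]);print('panel yaw',np.degrees(np.arctan2(d[1],d[0])))
box=tf(p,[[-130,45,20],[-130,-45,20],[130,-45,20],[130,45,20],[102,22,83],[102,-22,83]])
for c,i in ((s,im),(t,it)):
    q=proj(c,box); cv2.polylines(i,[np.int32(q[:4]*16)],True,(0,0,255),1,4,4);cv2.polylines(i,[np.int32(q[4:]*16)],False,(0,0,255),1,4,4)
    P=proj(c,np.c_[pc,np.full(4,12)]);cv2.polylines(i,[np.int32(P*16)],True,(0,255,255),1,4,4)
    P=proj(c,np.c_[st,np.full(4,40)]);cv2.polylines(i,[np.int32(P*16)],True,(0,255,0),1,4,4)
a=cv2.resize(im[190:390,280:480],None,fx=2,fy=2,interpolation=cv2.INTER_CUBIC);b=cv2.resize(it[150:290,245:440],None,fx=2,fy=2,interpolation=cv2.INTER_CUBIC)
o=np.zeros((400,790,3),np.uint8);o[:,:400]=a;o[:280,400:790]=b
cv2.imwrite('pics/o1.png',o)
S=manip.read_state();print(S['eef_pos'],S['eef_rot'],S['finger_gap'],S['clock'])
```

```text
stand [594.5   2.4] 3.8178315108025616 resid [[-0.7  0.8]
 [ 0.9  0.6]
 [ 4.2 -1.1]
 [-4.3 -0.3]]
strip [[629.6  72.5]
 [636.7 -56.3]
 [612.9 -55.5]
 [604.6  70.9]] [621.    7.9] [26.8  3.7]
stop top far edge local [[-38.   36.2]
 [-36.9 -40.1]]
stop top near edge local [[-50.7  37.3]
 [-49.6 -38.9]]
panel [[ 465.8 -174.1]
 [ 471.  -343. ]
 [ 414.1 -344.7]
 [ 408.1 -177.2]] [ 439.7 -259.7] 168.99905722155097 56.936267787281125
panel yaw 91.90096119847976
[204.4 510.6 205.5] [3.1 0.  2.8] 93.77985625807352 1.4
```

View pics/o1.png

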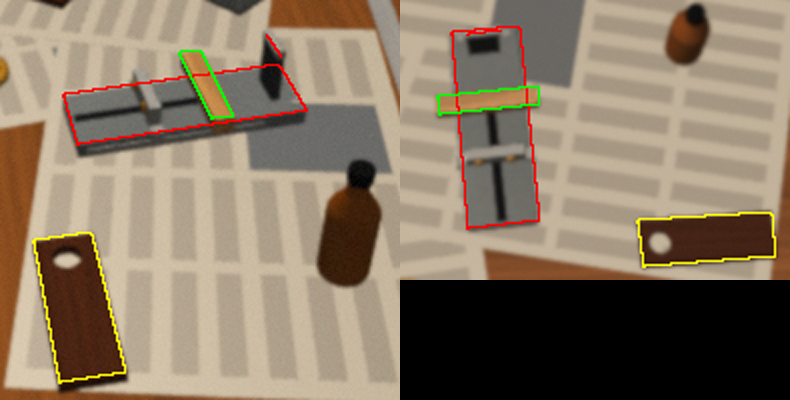

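```bash
python3 -m crank '[{"offset":[0.026,-0.031,-0.005],"spin":-4},{"offset":[0.052,-0.063,-0.01],"spin":-8},{"offset":[0.078,-0.094,-0.015],"spin":-12},{"offset":[0.104,-0.126,-0.02],"spin":-16},{"offset":[0.13,-0.157,-0.025],"spin":-20},{"offset":[0.156,-0.188,-0.03],"spin":-24},{"offset":[0.182,-0.22,-0.035],"spin":-28},{"offset":[0.208,-0.251,-0.04],"spin":-32}]' 0.5 20
```

```text
clock: 2.07
eef_pos: [413.4, 257.8, 165.5]
eef_rot: [3.141, 0.0, 2.199]
wrist_force: [-0.1, 0.8, 0.7]
finger_gap: 47.9
```

```bash
python3 -m crank '[{"offset":[0.026,-0.031,-0.008],"spin":-4},{"offset":[0.052,-0.063,-0.016],"spin":-8},{"offset":[0.078,-0.094,-0.024],"spin":-12},{"offset":[0.104,-0.126,-0.032],"spin":-16},{"offset":[0.13,-0.157,-0.04],"spin":-20},{"offset":[0.156,-0.188,-0.05],"spin":-24},{"offset":[0.182,-0.22,-0.06],"spin":-28.5},{"offset":[0.208,-0.25,-0.065],"spin":-32.7}]'
python3 - <<'E'
from h import *
t=manip.camera('top');s=manip.camera('side')
a=cv2.resize(s['pixels'][170:290,300:460,::-1],None,fx=2.5,fy=2.5,interpolation=cv2.INTER_CUBIC);b=cv2.resize(t['pixels'][140:260,220:380,::-1],None,fx=2.5,fy=2.5,interpolation=cv2.INTER_CUBIC)
cv2.imwrite('pics/g1.png',np.hstack([a,b]))
S=manip.read_state();print(S['eef_pos'],S['eef_rot'],S['wrist_force'])
for c in(t,s):
  for r in manip.search_frame(c,'strip'):print(r)
E
```

```text
clock: 2.73
eef_pos: [621.6, 6.2, 99.3]
eef_rot: [-3.141, -0.0, 1.624]
wrist_force: [-0.2, 1.1, 1.2]
finger_gap: 46.9
[622.70431806   3.73862284  98.56676973] [-3.14050273e+00  4.57575636e-04  1.62077352e+00] [-0.75459273  0.31159709 -0.4262736 ]
{'location': [610.2, 405.1, 21.1], 'conf': 0.81}
{'location': [620.6, -51.8, 38.8], 'conf': 0.42}
{'location': [614.6, -6.9, 44.2], 'conf': 0.66}
{'location': [596.2, 439.9, 16.8], 'conf': 0.49}
```

View pics/g1.png

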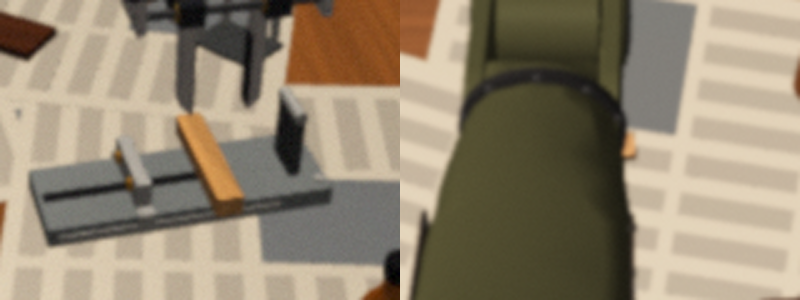

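The side crop shows the open fingers straddling the strip, with the strip top at (208,163) and the tips at (187,105) and (250,105). I'll descend and grip.

```bash
python3 -m crank '[{"offset":[-0.001,0.003,-0.01],"spin":0},{"offset":[-0.001,0.003,-0.025],"spin":0},{"offset":[-0.001,0.003,-0.04],"spin":0},{"offset":[-0.001,0.003,-0.055],"spin":0},{"offset":[-0.001,0.003,-0.066],"spin":0},{"offset":[-0.001,0.003,-0.072],"spin":0},{"offset":[-0.001,0.003,-0.074],"spin":0},{"offset":[-0.001,0.003,-0.074],"spin":0}]'
python3 -m crank '[{"offset":[0,0,0],"spin":0},{"offset":[0,0,0],"spin":0},{"offset":[0,0,0],"spin":0},{"offset":[0,0,0],"spin":0},{"offset":[0,0,0],"spin":0},{"offset":[0,0,0],"spin":0},{"offset":[0,0,0],"spin":0},{"offset":[0,0,0],"spin":0}]' 0 20
```

```text
clock: 3.6
eef_pos: [619.8, 11.0, 25.8]
eef_rot: [-3.141, -0.0, 1.628]
wrist_force: [-1.3, 0.8, 0.8]
finger_gap: 47.3
clock: 4.27
eef_pos: [620.2, 11.0, 26.3]
eef_rot: [3.141, -0.0, 1.628]
wrist_force: [-0.1, -0.0, 5.7]
finger_gap: 23.6
```

```bash
python3 -m crank '[{"offset":[0,0,0.012],"spin":0},{"offset":[0,0,0.035],"spin":0},{"offset":[0,0.01,0.055],"spin":0},{"offset":[-0.005,0.035,0.06],"spin":0},{"offset":[-0.01,0.065,0.06],"spin":0},{"offset":[-0.015,0.1,0.06],"spin":0},{"offset":[-0.02,0.135,0.05],"spin":0},{"offset":[-0.02,0.16,0.04],"spin":0}]'
python3 -m crank '[{"offset":[0,0,-0.01],"spin":0},{"offset":[0,0,-0.025],"spin":0},{"offset":[0,0,-0.04],"spin":0},{"offset":[0,0,-0.045],"spin":0},{"offset":[0,0,-0.048],"spin":0},{"offset":[0,0,-0.05],"spin":0},{"offset":[0,0,-0.05],"spin":0},{"offset":[0,0,-0.05],"spin":0}]'
```

```text
clock: 4.93
eef_pos: [599.5, 173.6, 67.3]
eef_rot: [3.14, -0.0, 1.629]
wrist_force: [0.0, 0.1, -0.6]
finger_gap: 23.8
clock: 5.6
eef_pos: [599.9, 173.4, 18.2]
eef_rot: [3.139, -0.001, 1.629]
wrist_force: [0.3, 0.5, 0.2]
finger_gap: 23.6
```

```bash
python3 -m crank '[{"offset":[0,0,-0.003],"spin":0},{"offset":[0,0,-0.006],"spin":0},{"offset":[0,0,-0.009],"spin":0},{"offset":[0,0,-0.011],"spin":0},{"offset":[0,0,-0.012],"spin":0},{"offset":[0,0,-0.012],"spin":0},{"offset":[0,0,-0.012],"spin":0},{"offset":[0,0,-0.012],"spin":0}]'
```

```text
clock: 6.27
eef_pos: [599.8, 173.4, 6.4]
eef_rot: [3.14, -0.001, 1.629]
wrist_force: [-3.5, -0.5, 4.7]
finger_gap: 23.3
```

```bash
python3 -m crank '[{"offset":[0,0,0],"spin":0},{"offset":[0,0,0],"spin":0},{"offset":[0,0,0],"spin":0},{"offset":[0,0,0.0],"spin":0},{"offset":[0,0,0.01],"spin":0},{"offset":[0,0,0.03],"spin":0},{"offset":[0,0,0.06],"spin":0},{"offset":[0,0,0.09],"spin":0}]' 0.5
python3 - <<'E'
from h import *
np.set_printoptions(precision=1,suppress=True)
p=np.array([594.5,2.4]);y=np.radians(3.8)
f=lambda x,yy:p+[np.cos(y)*x-np.sin(y)*yy,np.sin(y)*x+np.cos(y)*yy]
print('behind stop',f(-85,0),'home contact',f(-12,0))
S=manip.read_state();print(S['eef_pos'],S['eef_rot'],S['joints'])
E
```

```text
clock: 6.93
eef_pos: [599.4, 173.3, 97.7]
eef_rot: [3.141, -0.0, 1.629]
wrist_force: [0.3, 0.0, -1.4]
finger_gap: 46.9
behind stop [509.7  -3.2] home contact [582.5   1.6]
[599.4 173.3  97.7] [ 3.1 -0.   1.6] [0.2 0.6 1.4 0.  1.2 0.2]
```

```bash
python3 -m crank '[{"offset":[-0.012,-0.022,0],"spin":-6},{"offset":[-0.024,-0.044,0],"spin":-12},{"offset":[-0.036,-0.066,0],"spin":-18},{"offset":[-0.048,-0.088,0],"spin":-24},{"offset":[-0.06,-0.11,0],"spin":-31},{"offset":[-0.07,-0.132,0],"spin":-38},{"offset":[-0.08,-0.154,0],"spin":-45},{"offset":[-0.089,-0.176,0],"spin":-52}]' 0 20
python3 -m crank '[{"offset":[0,0,0],"spin":-6},{"offset":[0,0,0],"spin":-12},{"offset":[0,0,-0.005],"spin":-19},{"offset":[0,0,-0.02],"spin":-25},{"offset":[0,0,-0.035],"spin":-31},{"offset":[0,0,-0.045],"spin":-37},{"offset":[0,0,-0.05],"spin":-37.5},{"offset":[0,0,-0.05],"spin":-37.5}]'
```

```text
clock: 7.6
eef_pos: [509.9, -3.7, 98.5]
eef_rot: [3.14, -0.001, 0.715]
wrist_force: [0.7, 0.3, -0.3]
finger_gap: 0.4
clock: 8.27
eef_pos: [509.6, -3.6, 48.2]
eef_rot: [3.14, -0.0, 0.063]
wrist_force: [-0.2, -0.1, -0.7]
finger_gap: 0.7
```

```bash
python3 -m crank '[{"offset":[0,0,-0.008],"spin":0},{"offset":[0,0,-0.014],"spin":0},{"offset":[0.004,0,-0.016],"spin":0},{"offset":[0.01,0.001,-0.016],"spin":0},{"offset":[0.017,0.001,-0.016],"spin":0},{"offset":[0.024,0.002,-0.016],"spin":0},{"offset":[0.03,0.002,-0.016],"spin":0},{"offset":[0.036,0.003,-0.016],"spin":0}]'
python3 - <<'E'
from h import *
s=manip.camera('side')
cv2.imwrite('pics/g2.png',cv2.resize(s['pixels'][170:290,300:460,::-1],None,fx=4,fy=4,interpolation=cv2.INTER_CUBIC))
E
```

```text
clock: 8.93
eef_pos: [546.3, -0.7, 32.3]
eef_rot: [3.14, 0.0, 0.063]
wrist_force: [-1.6, -1.2, 1.3]
finger_gap: 0.5
```

View pics/g2.png

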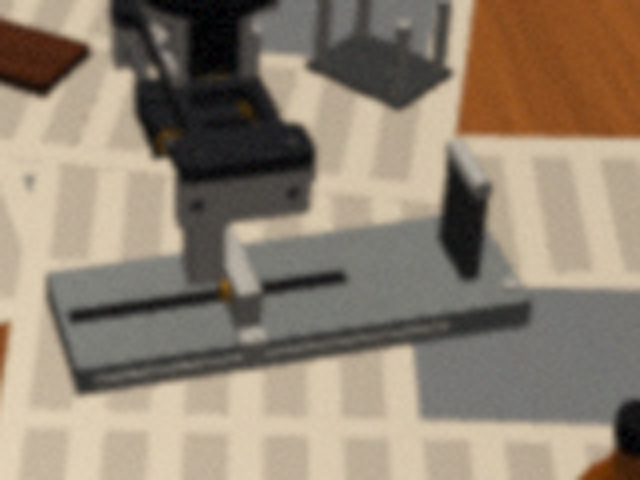

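The fingers are shut just behind the stop at (225,285), and the strip is off the stand. Now I'll push.

```bash
python3 -m crank '[{"offset":[0.004,0,0],"spin":0},{"offset":[0.008,0.0005,0],"spin":0},{"offset":[0.012,0.001,0],"spin":0},{"offset":[0.016,0.001,0],"spin":0},{"offset":[0.019,0.001,0],"spin":0},{"offset":[0.022,0.0015,0],"spin":0},{"offset":[0.025,0.002,0],"spin":0},{"offset":[0.025,0.002,0],"spin":0}]'
python3 -m crank '[{"offset":[0.001,0,0],"spin":0},{"offset":[0.002,0,0],"spin":0},{"offset":[0.003,0,0],"spin":0},{"offset":[0.004,0,0],"spin":0},{"offset":[0.005,0,0],"spin":0},{"offset":[0.006,0,0],"spin":0},{"offset":[0.007,0,0],"spin":0},{"offset":[0.007,0,0],"spin":0}]'
```

```text
clock: 9.65
eef_pos: [572.4, 1.3, 32.4]
eef_rot: [3.14, -0.001, 0.063]
wrist_force: [-0.2, -0.1, 0.3]
finger_gap: 0.4
clock: 10.32
eef_pos: [579.9, 1.2, 32.4]
eef_rot: [3.14, -0.002, 0.063]
wrist_force: [0.5, 0.6, -0.1]
finger_gap: 0.8
```

```bash
python3 -m crank '[{"offset":[0.001,0,0],"spin":0},{"offset":[0.002,0,0],"spin":0},{"offset":[0.003,0,0],"spin":0},{"offset":[0.004,0,0],"spin":0},{"offset":[0.005,0,0],"spin":0},{"offset":[0.005,0,0],"spin":0},{"offset":[0.005,0,0],"spin":0},{"offset":[0.005,0,0],"spin":0}]'
```

```text
clock: 10.98
eef_pos: [581.6, 1.2, 32.4]
eef_rot: [3.14, 0.007, 0.064]
wrist_force: [-29.4, 0.3, 21.6]
finger_gap: 0.3
```

```bash
python3 -m crank '[{"offset":[-0.01,0,0],"spin":0},{"offset":[-0.025,0,0.005],"spin":0},{"offset":[-0.035,-0.005,0.03],"spin":5},{"offset":[-0.045,-0.02,0.06],"spin":12},{"offset":[-0.06,-0.05,0.09],"spin":19},{"offset":[-0.075,-0.085,0.1],"spin":26},{"offset":[-0.09,-0.12,0.1],"spin":33},{"offset":[-0.1,-0.155,0.1],"spin":40}]' 0.95 20
python3 -m crank '[{"offset":[-0.006,-0.02,-0.005],"spin":7},{"offset":[-0.012,-0.04,-0.01],"spin":14},{"offset":[-0.018,-0.06,-0.015],"spin":21},{"offset":[-0.024,-0.08,-0.02],"spin":28},{"offset":[-0.03,-0.1,-0.03],"spin":35},{"offset":[-0.036,-0.11,-0.04],"spin":42},{"offset":[-0.041,-0.116,-0.05],"spin":48},{"offset":[-0.041,-0.116,-0.05],"spin":48.3}]'
python3 - <<'E'
from h import *
np.set_printoptions(precision=1,suppress=True)
t=manip.camera('top');s=manip.camera('side')
save(t,'t3.png')
S=manip.read_state();print(S['eef_pos'],S['eef_rot'])
p=[594.5,2.4,np.radians(3.8)]
def tf(p,l):
    c,si=np.cos(p[2]),np.sin(p[2]); l=np.array(l,float)
    return np.c_[p[0]+c*l[:,0]-si*l[:,1],p[1]+si*l[:,0]+c*l[:,1],l[:,2]]
b=[(np.array([[-130,45,20],[-130,-45,20],[130,-45,20],[130,45,20]]),1),(np.array([[102,22,83],[102,-22,83.]]),0),(np.array([[10,38,49],[10,-38,49],[-4,-38,49],[-4,38,49.]]),1)]
out=[]
for c,(y0,y1,x0,x1) in ((t,(150,280,240,340)),(s,(190,280,305,440))):
    i=cv2.resize(c['pixels'][y0:y1,x0:x1,::-1],None,fx=4,fy=4,interpolation=cv2.INTER_CUBIC)
    i=np.ascontiguousarray(i)
    for l,cl in b:
        q=(proj(c,tf(p,l))-[x0,y0]+.5)*4
        cv2.polylines(i,[np.int32(q*16)],bool(cl),(0,0,255),1,cv2.LINE_AA,4)
    out.append(i)
o=np.zeros((540,400+395,3),np.uint8);o[:520,:400]=out[0];w=cv2.resize(out[1],(395,263));o[:263,400:]=w
# panel with fingers
x=cv2.resize(s['pixels'][290:400,270:370,::-1],(250,275));o[263:538,400:650]=x
cv2.imwrite('pics/o3.png',o)
E
```

```text
clock: 11.65
eef_pos: [482.5, -151.2, 133.7]
eef_rot: [3.138, 0.006, 0.739]
wrist_force: [0.6, -0.7, 0.5]
finger_gap: 50.7
clock: 12.32
eef_pos: [440.2, -267.9, 82.1]
eef_rot: [3.139, 0.005, 1.585]
wrist_force: [-0.3, 1.1, 0.3]
finger_gap: 89.3
[ 441.6 -267.2   83.9] [3.1 0.  1.6]
```

View pics/o3.png

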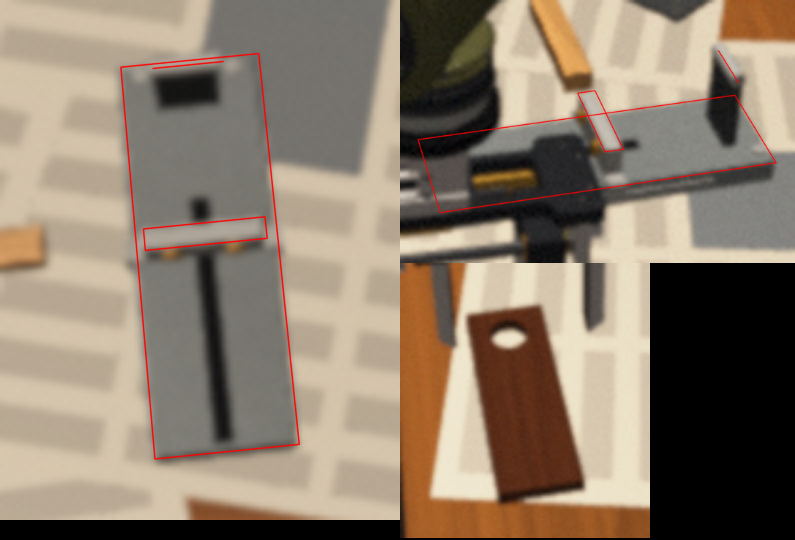

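The stop's outline lies on the homed prediction, (205,233) in the crop, so it is home. The strip lies on the bench. Now I'll go down on the panel.

```bash
python3 -m crank '[{"offset":[0,-0.002,-0.012],"spin":1},{"offset":[-0.001,-0.002,-0.028],"spin":1},{"offset":[-0.001,-0.002,-0.044],"spin":1},{"offset":[-0.001,-0.002,-0.058],"spin":1},{"offset":[-0.001,-0.002,-0.068],"spin":1},{"offset":[-0.001,-0.002,-0.075],"spin":1},{"offset":[-0.001,-0.002,-0.077],"spin":1},{"offset":[-0.001,-0.002,-0.077],"spin":1}]'
```

```text
clock: 13.08
eef_pos: [440.7, -269.1, 6.8]
eef_rot: [3.138, 0.006, 1.595]
wrist_force: [0.5, 0.8, -0.6]
finger_gap: 89.3
```

```bash
python3 -m crank '[{"offset":[0,0,-0.003],"spin":0},{"offset":[0,0,-0.004],"spin":0},{"offset":[0,0,-0.004],"spin":0},{"offset":[0,0,-0.004],"spin":0},{"offset":[0,0,-0.004],"spin":0},{"offset":[0,0,-0.004],"spin":0},{"offset":[0,0,-0.004],"spin":0},{"offset":[0,0,-0.004],"spin":0}]' 0 20
python3 -m crank '[{"offset":[0,0,0.002],"spin":0},{"offset":[0,0,0.008],"spin":0},{"offset":[0,0,0.02],"spin":0},{"offset":[0,0,0.035],"spin":0},{"offset":[0,0,0.055],"spin":0},{"offset":[0,0,0.075],"spin":0},{"offset":[0,0,0.09],"spin":0},{"offset":[0,0,0.1],"spin":0}]'
```

```text
clock: 13.75
eef_pos: [440.9, -269.2, 3.1]
eef_rot: [3.137, 0.006, 1.595]
wrist_force: [0.1, 1.2, 3.6]
finger_gap: 59.6
clock: 14.42
eef_pos: [441.3, -269.5, 105.7]
eef_rot: [3.135, 0.008, 1.595]
wrist_force: [0.8, 0.8, -0.6]
finger_gap: 59.7
```

```bash
python3 -m crank '[{"offset":[0.01,0.012,0.015],"spin":-4},{"offset":[0.022,0.027,0.03],"spin":-9},{"offset":[0.035,0.044,0.045],"spin":-14},{"offset":[0.05,0.062,0.055],"spin":-20},{"offset":[0.065,0.08,0.06],"spin":-26},{"offset":[0.08,0.1,0.06],"spin":-32},{"offset":[0.096,0.12,0.06],"spin":-38},{"offset":[0.112,0.139,0.06],"spin":-44}]' 
python3 -m crank '[{"offset":[0.016,0.019,0],"spin":-6},{"offset":[0.032,0.038,0],"spin":-12},{"offset":[0.048,0.057,0],"spin":-18},{"offset":[0.064,0.077,0],"spin":-24},{"offset":[0.08,0.098,0],"spin":-30},{"offset":[0.096,0.12,0],"spin":-36},{"offset":[0.108,0.132,0],"spin":-42},{"offset":[0.113,0.138,0],"spin":-43.6}]'
python3 - <<'E'
from h import *
s=manip.camera('side')
save(s,'s4.png')
cv2.imwrite('pics/g4.png',cv2.resize(s['pixels'][120:290,290:490,::-1],None,fx=3,fy=3,interpolation=cv2.INTER_CUBIC))
S=manip.read_state();print(S['eef_pos'],S['eef_rot'],S['joints'])
E
```

```text
clock: 15.08
eef_pos: [553.8, -129.3, 166.2]
eef_rot: [3.135, 0.008, 0.822]
wrist_force: [-0.1, -0.8, -1.6]
finger_gap: 59.8
clock: 15.75
eef_pos: [667.5, 10.7, 166.1]
eef_rot: [3.135, 0.008, 0.056]
wrist_force: [-0.4, 0.5, -1.7]
finger_gap: 59.2
[667.6451581   10.95908369 166.01559925] [3.13551309 0.00807911 0.05816627] [-0.03566264  0.60145945  1.18174581 -0.00695529  1.36586619  1.47838372]
```

View pics/g4.png

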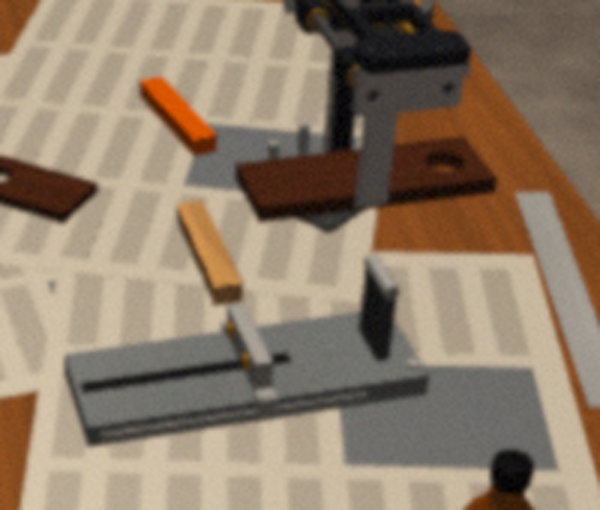

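The panel is held level at (365,180), holed end away from the robot, above the empty stand with the stop home. Next I'll lower to just above the bar.

```bash
python3 -m crank '[{"offset":[0,-0.001,-0.01],"spin":0.5},{"offset":[-0.001,-0.003,-0.025],"spin":0.5},{"offset":[-0.001,-0.004,-0.04],"spin":0.5},{"offset":[-0.001,-0.004,-0.053],"spin":0.5},{"offset":[-0.001,-0.004,-0.062],"spin":0.5},{"offset":[-0.001,-0.004,-0.067],"spin":0.5},{"offset":[-0.001,-0.004,-0.068],"spin":0.5},{"offset":[-0.001,-0.004,-0.068],"spin":0.5}]' - 10
```

```text
clock: 16.47
eef_pos: [666.7, 6.9, 98.2]
eef_rot: [3.136, 0.008, 0.067]
wrist_force: [0.2, -0.0, -1.8]
finger_gap: 59.5
```

```bash
python3 -m crank '[{"offset":[0,0,-0.002],"spin":0},{"offset":[0,0,-0.005],"spin":0},{"offset":[0,0,-0.008],"spin":0},{"offset":[-0.001,0,-0.011],"spin":0},{"offset":[-0.002,0,-0.014],"spin":0},{"offset":[-0.003,0,-0.017],"spin":0},{"offset":[-0.003,0,-0.017],"spin":0},{"offset":[-0.003,0,-0.017],"spin":0}]'
python3 - <<'E'
from h import *
s=manip.camera('side')
cv2.imwrite('pics/g5.png',cv2.resize(s['pixels'][150:290,300:460,::-1],None,fx=3,fy=3,interpolation=cv2.INTER_CUBIC))
E
```

```text
clock: 17.13
eef_pos: [663.4, 6.8, 80.8]
eef_rot: [3.136, 0.009, 0.067]
wrist_force: [0.4, -0.4, -1.2]
finger_gap: 60.1
```

View pics/g5.png

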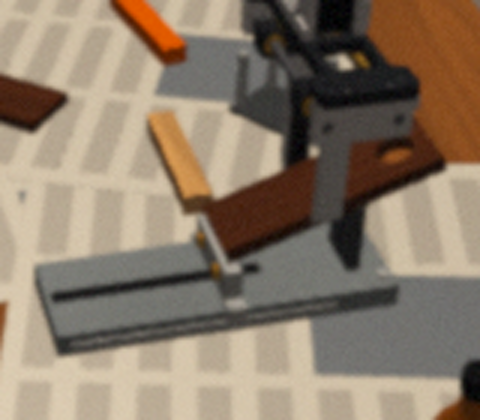

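The panel has tilted about 20° on the bar, with its foot just above the stop at (215,240). Next I'll shift it up-slope to clear the stop, then tilt it on to about 42°.

```bash
python3 -m crank '[{"offset":[0.003,0,0.0015],"spin":0},{"offset":[0.007,0.0005,0.003],"spin":0},{"offset":[0.011,0.001,0.0045],"spin":0},{"offset":[0.014,0.001,0.005],"spin":0},{"offset":[0.014,0.001,0.003],"spin":0},{"offset":[0.0135,0.001,0.001],"spin":0},{"offset":[0.013,0.001,-0.001],"spin":0},{"offset":[0.013,0.001,-0.002],"spin":0}]'
python3 - <<'E'
from h import *
s=manip.camera('side')
cv2.imwrite('pics/g6.png',cv2.resize(s['pixels'][150:290,300:460,::-1],None,fx=3,fy=3,interpolation=cv2.INTER_CUBIC))
E
```

```text
clock: 17.85
eef_pos: [676.3, 7.8, 78.8]
eef_rot: [3.135, 0.009, 0.067]
wrist_force: [-1.4, -0.4, 4.6]
finger_gap: 59.8
```

View pics/g6.png

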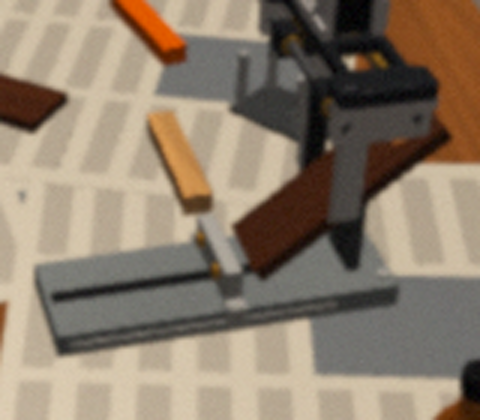

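The panel slopes at roughly 38°, with its foot clear of the stop at (255,265). Now I'll slide it down the slope.

```bash
python3 -m crank '[{"offset":[-0.002,0,-0.0015],"spin":0},{"offset":[-0.004,0,-0.003],"spin":0},{"offset":[-0.006,0,-0.005],"spin":0},{"offset":[-0.008,-0.0005,-0.0065],"spin":0},{"offset":[-0.0095,-0.0005,-0.008],"spin":0},{"offset":[-0.0105,-0.0005,-0.0085],"spin":0},{"offset":[-0.0105,-0.0005,-0.0085],"spin":0},{"offset":[-0.0105,-0.0005,-0.0085],"spin":0}]'
python3 - <<'E'
from h import *
s=manip.camera('side')
cv2.imwrite('pics/g7.png',cv2.resize(s['pixels'][150:290,300:460,::-1],None,fx=4,fy=4,interpolation=cv2.INTER_CUBIC))
E
```

```text
clock: 18.57
eef_pos: [665.5, 7.2, 69.8]
eef_rot: [3.136, 0.01, 0.067]
wrist_force: [-0.2, -0.5, -0.8]
finger_gap: 59.8
```

View pics/g7.png

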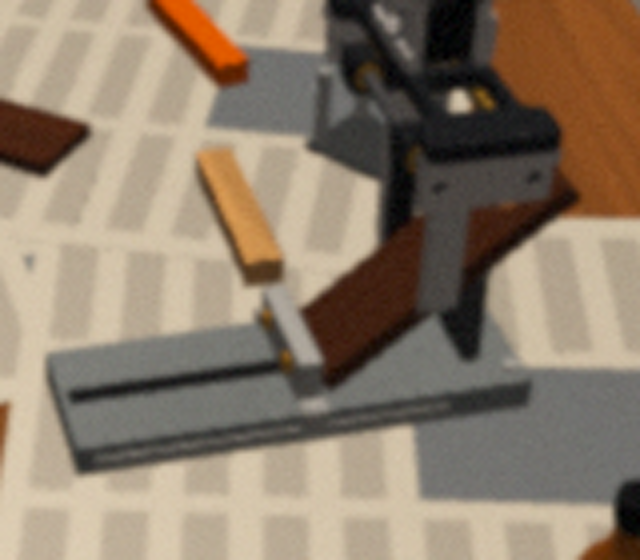

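The foot is at the stop, (325,375), and the back is on the bar. Releasing.

```bash
python3 -m crank '[{"offset":[0,0,0],"spin":0},{"offset":[0,0,0],"spin":0},{"offset":[0,0,0],"spin":0},{"offset":[0,0,0],"spin":0},{"offset":[0,0,0],"spin":0},{"offset":[0,0,0],"spin":0},{"offset":[0,0,0],"spin":0},{"offset":[0,0,0],"spin":0}]' 0.9
python3 -m crank '[{"offset":[0,0,0.008],"spin":0},{"offset":[0,0,0.025],"spin":0},{"offset":[0,0,0.045],"spin":0},{"offset":[0,0,0.07],"spin":0},{"offset":[0,0,0.095],"spin":0},{"offset":[0,0,0.12],"spin":0},{"offset":[0,0,0.14],"spin":0},{"offset":[0,0,0.15],"spin":0}]'
python3 -m crank '[{"offset":[-0.02,0.02,0],"spin":0},{"offset":[-0.05,0.05,0],"spin":0},{"offset":[-0.08,0.085,0],"spin":0},{"offset":[-0.11,0.12,0],"spin":0},{"offset":[-0.13,0.155,0],"spin":0},{"offset":[-0.15,0.19,0],"spin":0},{"offset":[-0.17,0.22,0],"spin":0},{"offset":[-0.18,0.24,0],"spin":0}]'
python3 - <<'E'
from h import *
t=manip.camera('top');s=manip.camera('side')
p=[594.5,2.4,np.radians(3.8)]
def tf(p,l):
    c,si=np.cos(p[2]),np.sin(p[2]); l=np.array(l,float)
    return np.c_[p[0]+c*l[:,0]-si*l[:,1],p[1]+si*l[:,0]+c*l[:,1],l[:,2]]
a=np.radians(40);ex=np.array([np.cos(a),0,np.sin(a)]);ez=np.array([-np.sin(a),0,np.cos(a)]);ey=np.array([0,1,0]);F=np.array([17.7,0,20])
top=[F+u*170*ex+v*ey+12*ez for u,v in((0,30),(0,-30),(1,-30),(1,30))]
out=[]
for c,(y0,y1,x0,x1) in ((t,(140,280,240,340)),(s,(170,290,300,430))):
    i=np.ascontiguousarray(cv2.resize(c['pixels'][y0:y1,x0:x1,::-1],None,fx=4,fy=4,interpolation=cv2.INTER_CUBIC))
    q=(proj(c,tf(p,top))-[x0,y0]+.5)*4
    cv2.polylines(i,[np.int32(q*16)],True,(0,255,255),1,cv2.LINE_AA,4)
    out.append(i)
o=np.zeros((560,800,3),np.uint8);o[:,:400]=out[0];w=cv2.resize(out[1],(400,369));o[:369,400:]=w
cv2.imwrite('pics/f.png',o)
for n in ['short_panel','oil_bottle','gear','pillar_plate','strip']:
    for c in (t,s):
        print(n,[(r['location'],round(r['conf'],2)) for r in manip.search_frame(c,n)[:2]])
E
```

```text
clock: 19.28
eef_pos: [665.5, 7.3, 69.8]
eef_rot: [3.136, 0.01, 0.067]
wrist_force: [-0.7, 0.4, -0.7]
finger_gap: 85.1
clock: 19.95
eef_pos: [666.1, 7.2, 223.7]
eef_rot: [3.135, 0.005, 0.067]
wrist_force: [1.0, 0.5, 0.2]
finger_gap: 84.4
clock: 20.62
eef_pos: [483.6, 249.9, 223.8]
eef_rot: [3.135, 0.006, 0.069]
wrist_force: [0.7, -0.2, 0.0]
finger_gap: 84.6
short_panel [([673.2, 9.2, 84.6], 0.68)]
short_panel [([596.5, -17.0, 39.2], 0.48)]
oil_bottle [([682.5, -240.5, 86.2], 0.62)]
oil_bottle [([687.4, -263.6, 71.3], 0.92)]
gear [([363.7, 122.0, 10.9], 0.8)]
gear [([367.4, 108.5, 9.8], 0.9)]
pillar_plate [([705.4, 240.2, 4.5], 0.69)]
pillar_plate [([703.1, 240.5, 8.1], 0.75)]
strip [([598.6, 170.7, 18.6], 0.95)]
strip [([595.5, 151.6, 24.8], 0.68), ([611.6, 390.0, 15.8], 0.57)]
```

View pics/f.png

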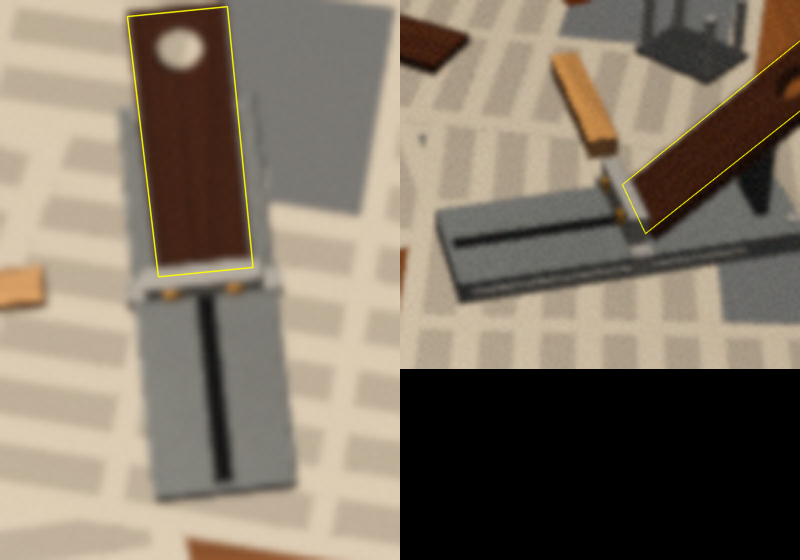

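The final crop shows the panel seated on the predicted 40° outline: top end at (180,12), hole uppermost, foot at the stop. The stop's top edge hides the foot line in both views. The 12 views are used up, so I'll check numerically how far up-slope it sits, after moving the arm clear.

```bash
python3 -m crank '[{"offset":[-0.02,0.03,0.0],"spin":0},{"offset":[-0.04,0.06,0],"spin":0},{"offset":[-0.06,0.09,0],"spin":0},{"offset":[-0.085,0.12,0],"spin":0},{"offset":[-0.11,0.15,0],"spin":0},{"offset":[-0.13,0.18,0],"spin":0},{"offset":[-0.16,0.21,0],"spin":0},{"offset":[-0.18,0.23,0],"spin":0}]'
python3 - <<'E'
from h import *
from scipy.optimize import minimize
t=manip.camera('top');s=manip.camera('side')
a0=np.radians(40);y0=np.radians(3.8)
def poly(c,v):
    s_,lat,dy,da=v; a=a0+np.radians(da)
    ex=np.array([np.cos(a),0,np.sin(a)]);ez=np.array([-np.sin(a),0,np.cos(a)])
    cy,sy=np.cos(y0+np.radians(dy)),np.sin(y0+np.radians(dy));C,S_=np.cos(y0),np.sin(y0)
    P=[]
    for u in(0,170):
      for w in(30,-30):
        for h in(0,12):
          q=(u+s_)*ex+h*ez; F=np.array([17.7,lat,20])
          P.append([594.5+C*F[0]-S_*F[1]+cy*q[0]-sy*w,2.4+S_*F[0]+C*F[1]+sy*q[0]+cy*w,20+q[2]])
    m=np.zeros((480*4,640*4),np.uint8);cv2.fillConvexPoly(m,cv2.convexHull(np.int32((proj(c,P)+.5)*4)),1)
    return cv2.resize(m.astype(np.float32),(640,480),interpolation=cv2.INTER_AREA)
M=[]
for c in(t,s):
    # dark wood by colour within the stand region, compare to network mask
    h=[r for n in('panel','short_panel') for r in manip.masks_of(c,n)]
    l=proj(c,[[675,8,90]])[0]
    h=[r for r in h if r['mask'][int(l[1])-6:int(l[1])+6,int(l[0])-6:int(l[0])+6].mean()>.5]
    M.append(h[0]['mask'] if h else None); print(h[0]['conf'] if h else None)
def cost(v):
    e=0
    for c,m in zip((t,s),M):
        if m is None: continue
        p=poly(c,v); 
        e+=np.abs(p-m).sum()/p.sum()
    return e
best=min((minimize(cost,x,method='Nelder-Mead',options=dict(initial_simplex=np.array(x)+np.vstack([np.zeros(4),np.diag([4,3,3,3])]))) for x in ([0,0,0,0],[3,-2,1,-1])),key=lambda r:r.fun)
print('seated cost',cost([0,0,0,0]),'best [upslope,lat,yaw,tilt]',best.x.round(1),best.fun)
for n in ['stop','short_panel','panel_top','stop_face']:
    for c in (t,s): print(n,[(r['location'],round(r['conf'],2)) for r in manip.search_frame(c,n)[:3]])
E
```

```text
clock: 21.88
eef_pos: [304.3, 478.5, 223.5]
eef_rot: [3.135, 0.006, 0.067]
wrist_force: [0.3, -0.2, -0.2]
finger_gap: 84.7
0.67
0.97
seated cost 0.2210161 best [upslope,lat,yaw,tilt] [ 0.6 -0.2  0.8 -0.2] 0.20175868272781372
stop [([588.8, 7.0, 44.3], 0.8), ([708.0, 241.4, 1.8], 0.24)]
stop []
short_panel [([462.5, 299.2, 12.7], 0.89)]
short_panel [([461.3, 295.3, 9.1], 0.78), ([674.9, -1.4, 86.1], 0.27)]
panel_top [([675.3, 9.7, 84.9], 0.86), ([470.4, -501.3, 12.0], 0.79), ([259.1, -248.8, 10.7], 0.74)]
panel_top [([265.5, -255.6, 9.9], 0.84), ([485.2, -478.3, 13.7], 0.84), ([672.9, -5.9, 85.0], 0.66)]
stop_face [([594.3, 3.1, 46.9], 0.58)]
stop_face [([594.9, -23.4, 40.1], 0.74)]
```

```bash
python3 -c "
from cell import manip
print(manip.sign_off())"
```

```text
the job is handed in; nothing more can be done
None
```

The long panel is leaning on the drying stand, holed end up, face up, with its foot at the stop and its back on the bar. I handed the job in at about 22 s.

**What I did, in order:**
1. I lifted the light strip off the stand and laid it on the bench at about (599, 172) mm.
2. I pushed the stop until it hit its hard end. The wrist read about 29 N there, and the overlay put the stop in its homed position.
3. I gripped the dark long panel by its sides and tilted it against the bar. Then I slid its foot down to the stop, let go and moved the arm clear.

**Last checks:**
- **Panel:** the best fit to both views is within 1 mm of seated and centred, with yaw 0.8° off and tilt 0.2° off. The fit was loose (mismatch 0.20, against 0.22 for the ideal pose).
- **Foot:** the stop hides the foot in both views, so its contact with the deck and stop is inferred from the fit, not seen.
- **Stop:** the top view still found the stop at the homed end after the release. The network's point for it was about 9 mm nearer than the middle of the homed stop. I put that down to only its near side showing. The side view's last search missed the stop itself but found its face, also at the homed end.
- **Other things:** the short panel, oil bottle, gear and pillar plate were found where they started, within the networks' error. In the same final search, the networks also labelled the seated panel "short_panel" with low confidence.

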